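# Sweep the brass fittings into the lit pocket

## Task

Three brass fittings lie loose on the picking station's table: with the fingertips, gently sweep all three across the surface into the three-walled pocket on the side where the green lamp is lit, until each is wholly inside. Only push: the fittings stay flat on the table and are not pinched, lifted, tipped over or flicked. Leave the two black connectors that stand among them, and everything else on the table, where they are.

Things in the scene. Friction and masses are not known exactly. Their poses are not given: they have to be found in the camera images.
- fitting_a: loose brass hexagon fitting, standing on its flat: hexagon 30 mm across flats (35 across corners) and 18 mm high, with a round neck 20 mm in diameter on top, 26 mm high in all, about 120 g; slides, does not roll. Origin: centre of its underside, z up
- fitting_b: loose brass hexagon fitting, standing on its flat: hexagon 30 mm across flats (35 across corners) and 18 mm high, with a round neck 20 mm in diameter on top, 26 mm high in all, about 120 g; slides, does not roll. Origin: centre of its underside, z up
- fitting_c: loose brass hexagon fitting, standing on its flat: hexagon 30 mm across flats (35 across corners) and 18 mm high, with a round neck 20 mm in diameter on top, 26 mm high in all, about 120 g; slides, does not roll. Origin: centre of its underside, z up
- connector_a: loose black rectangular connector with metal pins on top, 30 x 20 mm, 20 mm high with its pins, about 30 g; to be left alone. Origin: centre of its underside, x along the 30 mm side, z up
- connector_b: loose black rectangular connector with metal pins on top, 30 x 20 mm, 20 mm high with its pins, about 30 g; to be left alone. Origin: centre of its underside, x along the 30 mm side, z up
- pocket_left: fixed pocket on the left (+y): three sheet-metal walls 35 mm high, 4 mm thick, no floor lip (its blue ground is level with the table), inside 220 mm along its x, 120 mm along its y. Origin: centre of the inside, at table height. The open mouth, towards the table's middle, is its -y edge, 60 mm from the origin; back wall's inner face 60 mm to +y; side walls' at x = +/-110 mm
- pocket_right: fixed pocket on the right (-y): three sheet-metal walls 35 mm high, 4 mm thick, no floor lip (its blue ground is level with the table), inside 220 mm along its x, 120 mm along its y. Origin: centre of the inside, at table height. The open mouth, towards the table's middle, is its +y edge, 60 mm from the origin; back wall's inner face 60 mm to -y; side walls' at x = +/-110 mm
- lamp_lit: the lit (bright green domed) pick-by-light lamp on a fixed stalk, 65 mm high, base 50 mm in diameter; stands beyond the far (+x) side wall of one of the two pockets and belongs to the pocket on its side of the table (left: y > 0, right: y < 0). Origin: centre of its underside
- lamp_dark: the unlit (dark grey domed) pick-by-light lamp on a fixed stalk, 65 mm high, base 50 mm in diameter; stands beyond the far (+x) side wall of one of the two pockets and belongs to the pocket on its side of the table (left: y > 0, right: y < 0). Origin: centre of its underside
- screwdriver: bystander: loose screwdriver with a red handle, 140 mm long, lying across the table beyond the work; origin on its underside
- bottle: bystander: loose white bottle with a red cap, 40 mm in diameter, 65 mm high, standing beyond the work; origin: centre of its underside
- jar: bystander: loose clear jar with a yellow cap, 56 mm in diameter, 50 mm high, standing beyond the work; origin: centre of its underside
- cup: bystander: loose blue cup, 70 mm in diameter, 80 mm high, open at the top, standing on the right; origin: centre of its underside

How it is judged (in metres and radians):
At the end, for the whole second after the job is handed in: All three fittings stand flat and at rest on the table inside the pocket on the lit lamp's side (each centre at least 14 mm past the mouth line and between the walls); connectors and other bystanders are within 15 mm of where they started (((world y of lamp_lit above 0 m and y of fitting_a in the frame of pocket_left between -0.046 and 0.06 m and x of fitting_a in the frame of pocket_left between -0.11 and 0.11 m and y of fitting_b in the frame of pocket_left between -0.046 and 0.06 m and x of fitting_b in the frame of pocket_left between -0.11 and 0.11 m and y of fitting_c in the frame of pocket_left between -0.046 and 0.06 m and x of fitting_c in the frame of pocket_left between -0.11 and 0.11 m) or (world y of lamp_lit below 0 m and y of fitting_a in the frame of pocket_right between -0.06 and 0.046 m and x of fitting_a in the frame of pocket_right between -0.11 and 0.11 m and y of fitting_b in the frame of pocket_right between -0.06 and 0.046 m and x of fitting_b in the frame of pocket_right between -0.11 and 0.11 m and y of fitting_c in the frame of pocket_right between -0.06 and 0.046 m and x of fitting_c in the frame of pocket_right between -0.11 and 0.11 m)) and height (world z) of each of fitting_a, fitting_b, fitting_c below 0.006 m and angle between each of fitting_a, fitting_b, fitting_c's own z axis and vertical below 0.15 rad and linear speed of each of fitting_a, fitting_b, fitting_c below 0.01 m/s and distance of each of connector_a, connector_b, screwdriver, bottle, jar, cup from where it was at the start of the episode below 0.015 m); the robot touches nothing.
It fails at once if a black connector or another bystander was moved by more than 15 mm (distance of any of connector_a, connector_b, screwdriver, bottle, jar, cup from where it was at the start of the episode above 0.015 m).
It fails at once if a fitting or connector was lifted off the surface, carried or tipped over (height (world z) of any of fitting_a, fitting_b, fitting_c, connector_a, connector_b above 0.01 m or angle between any of fitting_a, fitting_b, fitting_c, connector_a, connector_b's own z axis and vertical above 0.8 rad).
It fails at once if a fitting was pinched, or squeezed with more than 20 N (contact force between the fingers and fitting_a above 20 N or contact force between the fingers and fitting_b above 20 N or contact force between the fingers and fitting_c above 20 N).
It fails at once if a fitting was flicked (faster than 0.6 m/s) (linear speed of any of fitting_a, fitting_b, fitting_c above 0.6 m/s).
It also fails if it takes over 64 s, if anything falls off the work surface, if the arm or the gripper's body presses on something with over 40 N, if the wrist force passes 120 N, or if a joint passes its speed limit or range.

## Robot

A 6-joint arm with a two-finger parallel gripper is mounted at the origin on the work surface. World frame = base frame: x ahead of the robot, y to its left, z up, the work surface at z = 0. Lengths are in m, angles in degrees, forces in N, time in s.
With the tool pointing down it reaches from about 0.35 to 0.875 m from the base axis. Payload 4.2 kg.
Tool frame: the origin (TCP) lies between the finger pads; the fingertips stand 19 mm ahead of it and the grasp point (between the pads) is the TCP; z points along the fingers, y is the line along which they close (so a half turn about z gives the same grasp; the last joint's range is limited). The gripper opens to 87 mm and grips with 3 to 60 N. Pads are 19 mm wide; open, the fingers measure 117 mm over their backs; the gripper's body (75 mm by 190 mm) begins 51 mm behind the grasp point.
Start: joints at [-56.918, 22.042, 0.453, 0, -68.411, -14.817], TCP at [0.196, -0.593, 0.242] pointing down, gripper open.
Joint ranges: [-179.83, 179.83], [-69.29, 118.12], [-61.27, 80.66], [-181.25, 117.63], [-171.15, -9.14], [-177.46, 177.46]. Speed limits (degrees/s): [159.86, 159.86, 180, 180, 180, 180].

## Interface

Orientations are given as a 3x3 rotation matrix whose columns are the frame's x, y, z axes.
In Python, from station import r gives the robot as it stands.
- The arm moves only by the tool drive_tool, never from a script. Its argument "steps" is one flat list of numbers, 7 for each row, row after row: the turn, a rotation vector about the tool's x, y, z in rad, then the shift along the tool's x, y, z in m, then the opening, from 0 (shut) to 1 (fully open). A call has 1 to 10 rows; each row shifts and turns the commanded pose from where the row before left it, along the tool's axes as they then stand; what a row does not reach is not made up. A row lasts 1/12 s, in which the tool goes at most 41.7 mm and 7.16 degrees, less where a joint would pass 70% of its speed; a pose out of reach is approached as far as the arm can. A call is refused whole if a number of a shift passes 0.0417 or a number of a turn 0.125, either way. A call with a gripper value outside its range is refused whole. The fingers move at their own pace and stop on an object; the grip force is fixed at half the most. Time passes only in rows, so rows that do not move let the fingers close. It gives the time, the measured TCP pose, the force, the opening and the grip force at its end, in the units of the state.
- r.sense(): the state, without advancing time (a new reading comes with each control period).
- r.capture(name): name is "scene" or "top"; returns the picture (480x640x3 uint8, blue, green, red); there is no depth.
- r.camera_params(name): a dict with "camera_matrix" (3x3 intrinsics, pixels), "extrinsics" (4x4, takes a point from world to camera coordinates). Camera axes: x right, y down, z forward; pixel columns grow to the right and rows downward; lengths in m; the calibration is good to about 2 mm. A picture is of the moment at which its call begins. camera_params takes no time and is no camera call.
- r.finish_job(): hands the job in; it is judged then, once.
The state is a dict: "time_s": time; "joints": joint angles; "joint_velocities": joint speeds; "effort": joint torques, N m; "tcp_pos": TCP position; "ee_rot": TCP orientation; "wrist_force": force on the tool from outside, world axes, zero at the start; "moment": the same for the moment, N m; "gripper_width": opening from 0.0 (shut) to 1.0 (fully open); "gripper_force": force on a finger pad.
Only numpy, scipy, OpenCV 4.12 (cv2) and the standard library are available. Lean on these libraries where they do the work, as an engineer would, in place of code of your own. Each camera call takes 0.05 s, during which the arm holds its last target. There are 200 camera calls.

## Working session

There is one attempt and no reset: what is moved stays moved. The work goes in short steps, Python scripts to look and compute and a tool call to move; the robot and the scene stay as the last step left them, time stands still between calls to the robot, and variables do not carry over. Pictures are saved under pics/ and viewed, at most 10 in all, crops included, and the job is handed in when it is done.

Besides the shell and the picture viewer there is one more tool, called after "Request:" as name(argument=value, ...) on one line, values as JSON. drive_tool: Moves the arm, as the interface text tells. Its arguments: {"type":"object","properties":{"steps":{"type":"array"}},"required":["steps"]}

```bash
mkdir -p pics
python3 - <<'E'
from station import r
import cv2,numpy as np
for n in("scene","top"):
    cv2.imwrite(f"pics/{n}0.png",r.capture(n)); p=r.camera_params(n); print(n,np.round(p["camera_matrix"],1).tolist(),np.round(p["extrinsics"],3).tolist())
s=r.sense(); print(s["time_s"],s["tcp_pos"],np.round(s["ee_rot"],3).tolist(),s["gripper_width"])
E
```

```text
scene [[501.4, 0.0, 312.2], [0.0, 501.4, 237.4], [0.0, 0.0, 1.0]] [[0.672, 0.741, -0.012, -0.342], [0.474, -0.443, -0.761, -0.297], [-0.569, 0.506, -0.649, 1.497], [0.0, 0.0, 0.0, 1.0]]
top [[484.3, 0.0, 324.8], [0.0, 484.3, 247.7], [0.0, 0.0, 1.0]] [[0.026, -0.999, -0.039, -0.083], [-0.995, -0.022, -0.102, 0.627], [0.101, 0.041, -0.994, 0.891], [0.0, 0.0, 0.0, 1.0]]
0.1 [ 0.19573671 -0.59301962  0.24058741] [[-0.95, -0.313, -0.001], [-0.313, 0.95, 0.002], [0.0, 0.002, -1.0]] 0.9974896102991267
```

View pics/top0.png

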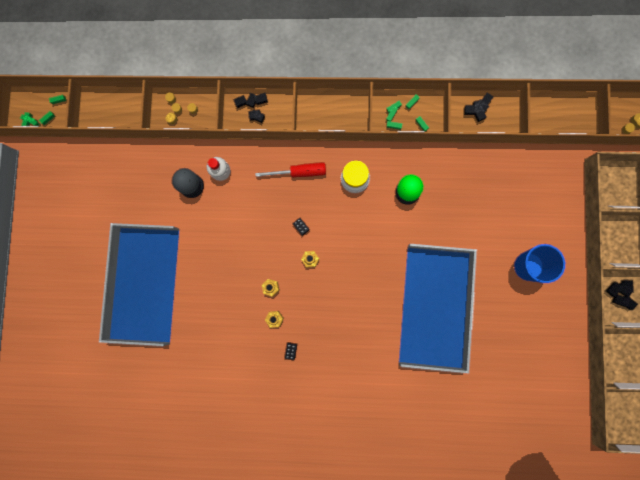

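View pics/scene0.png

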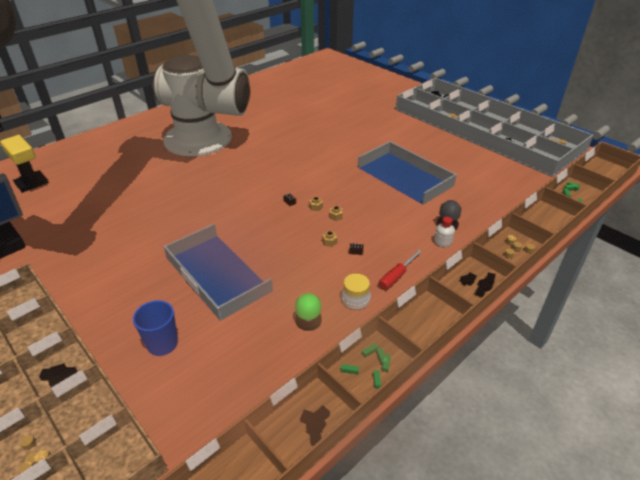

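The green lamp is lit on the right (top view ~(410,188)), so the goal is the right pocket (mouth edge ~(403-408, 250-368)). The fittings are at ~(310,260), (270,288), (274,320), and the connectors at ~(301,227), (291,351).

```bash
cat > h.py <<'E'
from station import r
import cv2,numpy as np
def ray(n,uv,z):
    p=r.camera_params(n);K=p["camera_matrix"];E=np.array(p["extrinsics"]);R,t=E[:3,:3],E[:3,3]
    c=-R.T@t; d=R.T@np.linalg.solve(K,np.array([*uv,1.])); return c+d*(z-c[2])/d[2]
def blobs(n,img,lo,hi,roi,amin=40):
    h=cv2.cvtColor(img,cv2.COLOR_BGR2HSV); m=cv2.inRange(h,lo,hi); k=np.zeros_like(m); x0,y0,x1,y1=roi;k[y0:y1,x0:x1]=255
    m=cv2.morphologyEx(m&k,cv2.MORPH_CLOSE,np.ones((5,5)))
    cs,_=cv2.findContours(m,cv2.RETR_EXTERNAL,cv2.CHAIN_APPROX_NONE)
    return [c for c in cs if cv2.contourArea(c)>amin]
def fits(img=None,n="top"):
    img=r.capture(n) if img is None else img
    o=[]
    for c in blobs(n,img,(18,90,60),(32,255,255),(190,200,480,380)):
        (x,y),rad=cv2.minEnclosingCircle(c); o.append((np.round([x,y],1),np.round(ray(n,(x,y),.013)[:2],3),round(rad,1),cv2.contourArea(c)))
    return o
E
python3 - <<'E'
from h import *
img=cv2.imread("pics/top0.png")
for f in fits(img):print("fit",*f)
for c in blobs("top",img,(0,0,0),(180,255,45),(280,210,320,365),40):
    q=cv2.minAreaRect(c); b=[np.round(ray("top",p,.012)[:2],3).tolist() for p in cv2.boxPoints(q)]; print("con",q[0],q[1],np.round(ray("top",q[0],.012),3),b)
for c in blobs("top",img,(100,120,40),(125,255,255),(395,235,485,380),500):
    print("blue",[np.round(ray("top",p,0)[:2],3).tolist() for p in cv2.boxPoints(cv2.minAreaRect(c))])
for nm,p in dict(wallTL=(408,245),wallBL=(401,370),wallTR=(476,250),wallBR=(468,372)).items(): print(nm,np.round(ray("top",p,.035),3))
print("jar",ray("top",(355,173),.05)[:2],"lamp",ray("top",(410,188),.06)[:2],"cup",ray("top",(545,262),.08)[:2],"screw",ray("top",(326,170),.02)[:2],ray("top",(258,176),.01)[:2])
cv2.imwrite("pics/crop.png",cv2.resize(img[205:385,220:480],None,fx=3,fy=3,interpolation=cv2.INTER_CUBIC))
E
```

```text
fit [273.5 319. ] [0.491 0.028] 8.7 196.0
fit [269.9 287.4] [0.551 0.037] 8.9 195.5
fit [309.8 258.9] [ 0.608 -0.039] 8.8 189.5
con (290.67999267578125, 350.7399597167969) (8.34386157989502, 14.8492431640625) [ 0.432 -0.007  0.012] [[0.419, 0.002], [0.447, -0.001], [0.445, -0.017], [0.418, -0.014]]
blue [[0.414, -0.215], [0.636, -0.228], [0.63, -0.349], [0.41, -0.333]]
wallTL [ 0.637 -0.225  0.035]
wallBL [ 0.406 -0.214  0.035]
wallTR [ 0.631 -0.351  0.035]
wallBR [ 0.407 -0.336  0.035]
jar [ 0.77008811 -0.12208258] lamp [ 0.74077882 -0.22416074] cup [ 0.60750707 -0.45920069] screw [ 0.78297242 -0.06585539] [0.7712823  0.06940182]
```

View pics/crop.png

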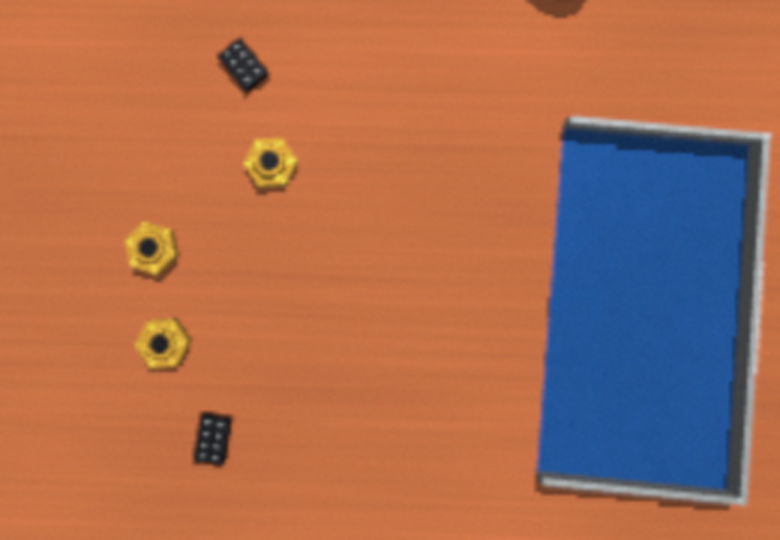

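Request:
drive_tool(steps=[0,0,-0.1157,0,0,0,0.16,0,0,-0.1157,0,0,0,0.16,0,0,-0.1157,0,0,0,0.16,0,0,-0.1157,0,0,0,0.16,0,0,-0.1157,0,0,0,0.16,0,0,-0.1157,0,0,0,0.16,0,0,-0.1157,0,0,0,0.16,0,0,-0.1157,0,0,0,0.16,0,0,-0.1157,0,0,0,0.16,0,0,-0.1157,0,0,0,0.16])

```text
time_s: 0.93
tcp_pos: [0.1958, -0.5932, 0.2409]
ee_rot: [[-0.089, -0.996, -0.0], [-0.996, 0.089, 0.001], [-0.001, 0.001, -1.0]]
wrist_force: [-0.7, 0.2, -0.0]
gripper_width: 0.325
gripper_force: 0.0
```

Request:
drive_tool(steps=[0,0,0,-0.0316,-0.0179,0,0.16,0,0,0,-0.0316,-0.0179,0,0.16,0,0,0,-0.0316,-0.0179,0,0.16,0,0,0,-0.0316,-0.0179,0,0.16,0,0,0,-0.0316,-0.0179,0,0.16,0,0,0,-0.0316,-0.0179,0,0.16,0,0,0,-0.0316,-0.0179,0,0.16,0,0,0,-0.0316,-0.0179,0,0.16,0,0,0,-0.0316,-0.0179,0,0.16,0,0,0,-0.0316,-0.0179,0,0.16])

```text
time_s: 1.77
tcp_pos: [0.4045, -0.2941, 0.2413]
ee_rot: [[-0.095, -0.995, -0.0], [-0.995, 0.095, 0.0], [-0.0, 0.0, -1.0]]
wrist_force: [0.5, 0.2, -0.6]
gripper_width: 0.156
gripper_force: 0.0
```

Request:
drive_tool(steps=[0,0,0,-0.0316,-0.0179,0,0.16,0,0,0,-0.0316,-0.0179,0,0.16,0,0,0,-0.0316,-0.0179,0,0.16,0,0,0,-0.0316,-0.0179,0,0.16,0,0,0,-0.0316,-0.0179,0,0.16,0,0,0,-0.0316,-0.0179,0,0.16,0,0,0,-0.0316,-0.0179,0,0.16,0,0,0,-0.0316,-0.0179,0,0.16,0,0,0,-0.0316,-0.0179,0,0.16,0,0,0,-0.0316,-0.0179,0,0.16])

```text
time_s: 2.6
tcp_pos: [0.6127, 0.0034, 0.2411]
ee_rot: [[-0.095, -0.996, -0.001], [-0.996, 0.095, -0.0], [0.0, 0.001, -1.0]]
wrist_force: [0.6, -0.7, 0.1]
gripper_width: 0.161
gripper_force: 0.0
```

Request:
drive_tool(steps=[0,0,0,0,0,0,0.16,0,0,0,0,0,0,0.16])

```text
time_s: 2.77
tcp_pos: [0.6125, 0.0033, 0.2401]
ee_rot: [[-0.092, -0.996, -0.002], [-0.996, 0.092, -0.0], [0.0, 0.002, -1.0]]
wrist_force: [-0.3, -0.2, -0.3]
gripper_width: 0.163
gripper_force: 0.0
```

Request:
drive_tool(steps=[0,0,0,0,0,0.03,0.16,0,0,0,0,0,0.03,0.16,0,0,0,0,0,0.03,0.16,0,0,0,0,0,0.03,0.16,0,0,0,0,0,0.03,0.16,0,0,0,0,0,0.03,0.16,0,0,0,0,0,0.015,0.16,0,0,0,0,0,0.01,0.16,0,0,0,0,0,0.01,0.16,0,0,0,0,0,0,0.16])

```text
time_s: 3.6
tcp_pos: [0.6111, 0.0009, 0.0252]
ee_rot: [[-0.096, -0.995, -0.003], [-0.995, 0.096, -0.0], [0.001, 0.003, -1.0]]
wrist_force: [0.9, -0.8, 0.4]
gripper_width: 0.162
gripper_force: 0.0
```

Request:
drive_tool(steps=[0,0,0,0.008,0,0,0.16,0,0,0,0.008,0,0,0.16,0,0,0,0.008,0,0,0.16,0,0,0,0.008,0,0,0.16,0,0,0,0.0125,0,0,0.16,0,0,0,0.0125,0,0,0.16,0,0,0,0.0125,0,0,0.16,0,0,0,0.0125,0,0,0.16,0,0,0,0.0125,0,0,0.16,0,0,0,0.008,0,0,0.16])

```text
time_s: 4.43
tcp_pos: [0.6021, -0.1022, 0.0265]
ee_rot: [[-0.096, -0.995, -0.0], [-0.995, 0.096, -0.0], [0.0, 0.0, -1.0]]
wrist_force: [-0.3, 1.0, 0.6]
gripper_width: 0.159
gripper_force: 0.6
```

Run:
```python
from h import *
img=r.capture("top")
for f in fits(img):print("fit",*f)
cv2.imwrite("pics/c1.png",cv2.resize(img[205:385,220:480],None,fx=3,fy=3))
```

```text
fit [273.5 318.6] [0.492 0.028] 8.6 190.5
fit [270.5 288. ] [0.55  0.036] 8.2 144.0
```

View pics/c1.png

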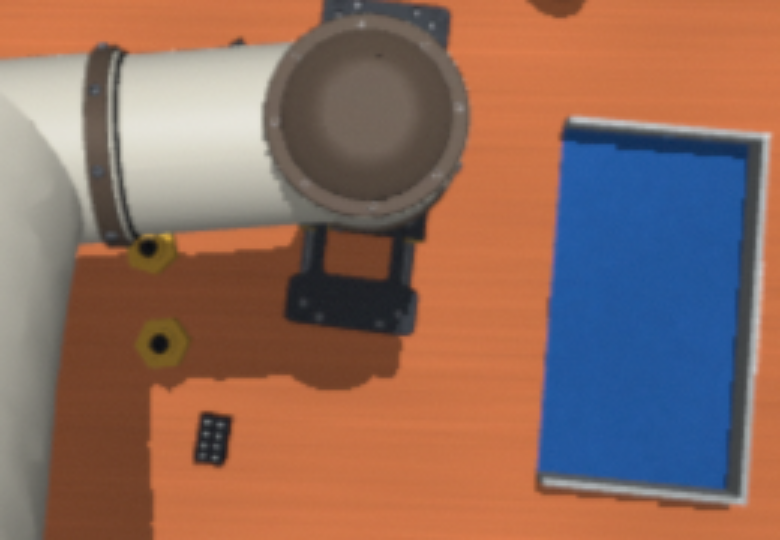

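The arm hides the pushed fitting (around (350,130)) and the other two haven't moved. I'll keep pushing into the pocket, then back off, lift and look.

Request:
drive_tool(steps=[0,0,0,0.008,0,0,0.16,0,0,0,0.0125,0,0,0.16,0,0,0,0.0125,0,0,0.16,0,0,0,0.0125,0,0,0.16,0,0,0,0.0125,0,0,0.16,0,0,0,0.0125,0,0,0.16,0,0,0,0.0125,0,0,0.16,0,0,0,0.0125,0,0,0.16,0,0,0,0.0125,0,0,0.16,0,0,0,0.0125,0,0,0.16])

```text
time_s: 5.32
tcp_pos: [0.5909, -0.2216, 0.0265]
ee_rot: [[-0.095, -0.995, -0.0], [-0.995, 0.095, 0.0], [-0.0, 0.0, -1.0]]
wrist_force: [0.7, 1.0, -0.6]
gripper_width: 0.16
gripper_force: 0.2
```

Request:
drive_tool(steps=[0,0,0,0.0125,0,0,0.16,0,0,0,0.005,0,0,0.16,0,0,0,0.003,0,0,0.16,0,0,0,0,0,0,0.16,0,0,0,-0.01,0,0,0.16,0,0,0,-0.01,0,0,0.16,0,0,0,0,0,-0.03,0.16,0,0,0,0,0,-0.04,0.16,0,0,0,0,0,-0.04,0.16,0,0,0,0,0,0,0.16])

```text
time_s: 6.15
tcp_pos: [0.5965, -0.2204, 0.1462]
ee_rot: [[-0.091, -0.996, 0.017], [-0.996, 0.09, -0.005], [0.003, -0.017, -1.0]]
wrist_force: [1.7, -0.3, 0.3]
gripper_width: 0.162
gripper_force: 0.0
```

Request:
drive_tool(steps=[0,0,0,-0.0298,0.0065,0,0.16,0,0,0,-0.0298,0.0065,0,0.16,0,0,0,-0.0298,0.0065,0,0.16,0,0,0,-0.0298,0.0065,0,0.16,0,0,0,-0.0298,0.0065,0,0.16,0,0,0,-0.0298,0.0065,0,0.16,0,0,0,-0.0298,0.0065,0,0.16,0,0,0,-0.0298,0.0065,0,0.16,0,0,0,-0.0298,0.0065,0,0.16,0,0,0,-0.0298,0.0065,0,0.16])

```text
time_s: 6.98
tcp_pos: [0.5536, 0.0849, 0.1366]
ee_rot: [[-0.093, -0.996, 0.0], [-0.996, 0.093, 0.0], [-0.0, -0.0, -1.0]]
wrist_force: [1.1, -0.1, -0.2]
gripper_width: 0.165
gripper_force: 0.0
```

Request:
drive_tool(steps=[0,0,0,0,0,0,0.16,0,0,0,0,0,0,0.16])

```text
time_s: 7.15
tcp_pos: [0.554, 0.0847, 0.1366]
ee_rot: [[-0.09, -0.996, 0.0], [-0.996, 0.09, 0.0], [-0.0, -0.0, -1.0]]
wrist_force: [1.0, -0.2, 0.5]
gripper_width: 0.163
gripper_force: 0.0
```

Run:
```python
from h import *
for f in fits():print("fit",*f)
print(r.sense()["tcp_pos"])
```

```text
fit [273.5 319. ] [0.491 0.028] 8.7 196.0
fit [269.9 287.4] [0.551 0.037] 8.9 197.0
fit [427.5 273.5] [ 0.586 -0.265] 8.7 200.5
[0.55405092 0.08345688 0.13653764]
```

Fitting c is inside at (0.586, -0.265). Next is b.

Request:
drive_tool(steps=[0,0,0,0,0,0.03,0.16,0,0,0,0,0,0.03,0.16,0,0,0,0,0,0.03,0.16,0,0,0,0,0,0.012,0.16,0,0,0,0,0,0.009,0.16,0,0,0,0,0,0,0.16,0,0,0,0.008,0,0,0.16,0,0,0,0.008,0,0,0.16,0,0,0,0.008,0,0,0.16,0,0,0,0.008,0,0,0.16])

```text
time_s: 8.03
tcp_pos: [0.5522, 0.0494, 0.0268]
ee_rot: [[-0.095, -0.995, 0.003], [-0.995, 0.095, 0.001], [-0.001, -0.002, -1.0]]
wrist_force: [0.2, 1.3, 0.0]
gripper_width: 0.16
gripper_force: 0.4
```

Request:
drive_tool(steps=[0,0,0,0.0125,0,0,0.16,0,0,0,0.0125,0,0,0.16,0,0,0,0.0125,0,0,0.16,0,0,0,0.0125,0,0,0.16,0,0,0,0.0125,0,0,0.16,0,0,0,0.0125,0,0,0.16,0,0,0,0.0125,0,0,0.16,0,0,0,0.0125,0,0,0.16,0,0,0,0.0125,0,0,0.16,0,0,0,0.0125,0,0,0.16])

```text
time_s: 8.87
tcp_pos: [0.5395, -0.0755, 0.0255]
ee_rot: [[-0.095, -0.995, -0.0], [-0.995, 0.095, -0.0], [0.0, 0.0, -1.0]]
wrist_force: [0.1, 1.4, 1.1]
gripper_width: 0.161
gripper_force: 0.6
```

Request:
drive_tool(steps=[0,0,0,0.0125,0,0,0.16,0,0,0,0.0125,0,0,0.16,0,0,0,0.0125,0,0,0.16,0,0,0,0.0125,0,0,0.16,0,0,0,0.0125,0,0,0.16,0,0,0,0.0125,0,0,0.16,0,0,0,0.0125,0,0,0.16,0,0,0,0.0125,0,0,0.16,0,0,0,0.0125,0,0,0.16,0,0,0,0.0125,0,0,0.16])

```text
time_s: 9.7
tcp_pos: [0.5277, -0.1999, 0.0255]
ee_rot: [[-0.095, -0.995, -0.0], [-0.995, 0.095, 0.0], [-0.0, 0.0, -1.0]]
wrist_force: [0.3, 1.5, 0.9]
gripper_width: 0.16
gripper_force: 0.6
```

Request:
drive_tool(steps=[0,0,0,0.0125,0,0,0.16,0,0,0,0.0125,0,0,0.16,0,0,0,0.008,0,0,0.16,0,0,0,0.005,0,0,0.16,0,0,0,0.003,0,0,0.16,0,0,0,0,0,0,0.16])

```text
time_s: 10.2
tcp_pos: [0.5238, -0.2401, 0.0254]
ee_rot: [[-0.095, -0.995, -0.0], [-0.995, 0.095, -0.0], [0.0, 0.0, -1.0]]
wrist_force: [0.5, 0.3, 0.7]
gripper_width: 0.162
gripper_force: 0.0
```

Request:
drive_tool(steps=[0,0,0,-0.01,0,0,0.16,0,0,0,-0.01,0,0,0.16,0,0,0,0,0,-0.03,0.16,0,0,0,0,0,-0.04,0.16,0,0,0,0,0,-0.04,0.16,0,0,0,0,0,0,0.16])

```text
time_s: 10.7
tcp_pos: [0.5311, -0.2193, 0.1441]
ee_rot: [[-0.091, -0.996, 0.016], [-0.996, 0.091, -0.005], [0.003, -0.016, -1.0]]
wrist_force: [1.5, -0.2, 1.0]
gripper_width: 0.161
gripper_force: 0.0
```

Request:
drive_tool(steps=[0,0,0,-0.029,0.0059,0,0.16,0,0,0,-0.029,0.0059,0,0.16,0,0,0,-0.029,0.0059,0,0.16,0,0,0,-0.029,0.0059,0,0.16,0,0,0,-0.029,0.0059,0,0.16,0,0,0,-0.029,0.0059,0,0.16,0,0,0,-0.029,0.0059,0,0.16,0,0,0,-0.029,0.0059,0,0.16,0,0,0,-0.029,0.0059,0,0.16,0,0,0,-0.029,0.0059,0,0.16])

```text
time_s: 11.53
tcp_pos: [0.4936, 0.0773, 0.1355]
ee_rot: [[-0.093, -0.996, 0.0], [-0.996, 0.093, 0.0], [-0.0, -0.0, -1.0]]
wrist_force: [0.8, 0.4, -0.7]
gripper_width: 0.164
gripper_force: 0.0
```

Request:
drive_tool(steps=[0,0,0,0,0,0,0.16,0,0,0,0,0,0,0.16])

```text
time_s: 11.7
tcp_pos: [0.494, 0.077, 0.1355]
ee_rot: [[-0.09, -0.996, 0.0], [-0.996, 0.09, 0.0], [-0.0, -0.0, -1.0]]
wrist_force: [0.5, 0.2, -1.2]
gripper_width: 0.161
gripper_force: 0.0
```

Run:
```python
from h import *
for f in fits():print("fit",*f)
print(r.sense()["tcp_pos"])
```

```text
fit [273.7 319.1] [0.491 0.027] 8.7 195.5
fit [426.5 308. ] [ 0.52  -0.264] 9.0 201.5
fit [427.5 273.5] [ 0.586 -0.265] 8.7 199.5
[0.49397694 0.07594647 0.13542062]
```

Request:
drive_tool(steps=[0,0,0,0,0,0.03,0.16,0,0,0,0,0,0.03,0.16,0,0,0,0,0,0.03,0.16,0,0,0,0,0,0.012,0.16,0,0,0,0,0,0.008,0.16,0,0,0,0,0,0,0.16,0,0,0,0.008,0,0,0.16,0,0,0,0.008,0,0,0.16,0,0,0,0.008,0,0,0.16,0,0,0,0.008,0,0,0.16])

```text
time_s: 12.58
tcp_pos: [0.4922, 0.0422, 0.0266]
ee_rot: [[-0.095, -0.995, 0.003], [-0.995, 0.095, 0.001], [-0.001, -0.002, -1.0]]
wrist_force: [0.2, 1.5, 0.2]
gripper_width: 0.162
gripper_force: 0.5
```

Request:
drive_tool(steps=[0,0,0,0.0125,0,0,0.16,0,0,0,0.0125,0,0,0.16,0,0,0,0.0125,0,0,0.16,0,0,0,0.0125,0,0,0.16,0,0,0,0.0125,0,0,0.16,0,0,0,0.0125,0,0,0.16,0,0,0,0.0125,0,0,0.16,0,0,0,0.0125,0,0,0.16,0,0,0,0.0125,0,0,0.16,0,0,0,0.0125,0,0,0.16])

```text
time_s: 13.42
tcp_pos: [0.4794, -0.083, 0.0256]
ee_rot: [[-0.095, -0.995, -0.0], [-0.995, 0.095, 0.0], [-0.0, 0.0, -1.0]]
wrist_force: [0.1, 1.7, 1.2]
gripper_width: 0.158
gripper_force: 0.9
```

Request:
drive_tool(steps=[0,0,0,0.0125,0,0,0.16,0,0,0,0.0125,0,0,0.16,0,0,0,0.0125,0,0,0.16,0,0,0,0.0125,0,0,0.16,0,0,0,0.0125,0,0,0.16,0,0,0,0.0125,0,0,0.16,0,0,0,0.0125,0,0,0.16,0,0,0,0.0125,0,0,0.16,0,0,0,0.0125,0,0,0.16,0,0,0,0.0125,0,0,0.16])

```text
time_s: 14.25
tcp_pos: [0.4669, -0.2073, 0.0255]
ee_rot: [[-0.095, -0.995, -0.001], [-0.995, 0.095, 0.0], [-0.0, 0.001, -1.0]]
wrist_force: [-0.2, 2.0, 1.7]
gripper_width: 0.167
gripper_force: 1.0
```

Request:
drive_tool(steps=[0,0,0,0.0125,0,0,0.16,0,0,0,0.0125,0,0,0.16,0,0,0,0.008,0,0,0.16,0,0,0,0.003,0,0,0.16,0,0,0,0,0,0,0.16])

```text
time_s: 14.67
tcp_pos: [0.4637, -0.2428, 0.0253]
ee_rot: [[-0.096, -0.995, -0.001], [-0.995, 0.096, 0.0], [-0.0, 0.001, -1.0]]
wrist_force: [-0.4, 0.1, 0.5]
gripper_width: 0.163
gripper_force: 0.0
```

Request:
drive_tool(steps=[0,0,0,-0.01,0,0,0.16,0,0,0,-0.01,0,0,0.16,0,0,0,0,0,-0.03,0.16,0,0,0,0,0,-0.04,0.16,0,0,0,0,0,-0.04,0.16,0,0,0,-0.035,0,0,0.16,0,0,0,-0.035,0,0,0.16,0,0,0,-0.035,0,0,0.16,0,0,0,-0.035,0,0,0.16,0,0,0,-0.035,0,0,0.16])

```text
time_s: 15.5
tcp_pos: [0.4823, -0.0449, 0.1357]
ee_rot: [[-0.093, -0.996, 0.0], [-0.996, 0.093, 0.0], [-0.0, -0.0, -1.0]]
wrist_force: [1.2, -0.2, -0.2]
gripper_width: 0.162
gripper_force: 0.0
```

Request:
drive_tool(steps=[0,0,0,-0.035,0,0,0.16,0,0,0,-0.035,0,0,0.16,0,0,0,-0.035,0,0,0.16,0,0,0,-0.035,0,0,0.16,0,0,0,-0.035,0,0,0.16,0,0,0,-0.02,0,0,0.16,0,0,0,0,0,0,0.16,0,0,0,0,0,0,0.16])

```text
time_s: 16.17
tcp_pos: [0.5004, 0.1482, 0.1352]
ee_rot: [[-0.091, -0.996, -0.001], [-0.996, 0.091, -0.0], [0.0, 0.001, -1.0]]
wrist_force: [-0.6, -0.6, 0.4]
gripper_width: 0.161
gripper_force: 0.0
```

Run:
```python
from h import *
img=r.capture("top")
for f in fits(img):print("fit",*f)
cv2.imwrite("pics/end.png",img)
```

```text
fit [427.5 340. ] [ 0.46  -0.266] 9.2 211.0
fit [426.5 308. ] [ 0.52  -0.264] 9.0 202.5
fit [427.5 273.5] [ 0.586 -0.265] 8.7 200.5
```

View pics/end.png

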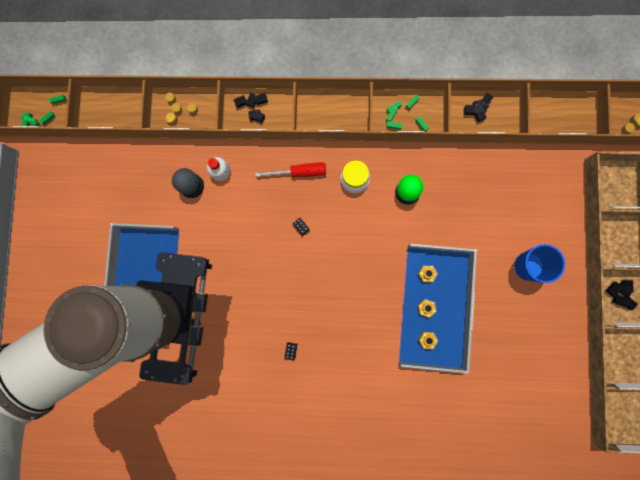

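All three fittings stand inside the right pocket at ~(428,273), (427,308) and (428,340). The connectors are still at (301,227) and (291,351), and the arm touches nothing.

```bash
python3 -c "
from station import r
print(r.finish_job())"
```

```text
the job is handed in; nothing more can be done
None
```

All three fittings were swept into the right-hand (lit) pocket, about 4 cm past the mouth line, with the connectors and bystanders still in place in the final picture; the job is handed in (at about 16 s of the 64 s allowed), but no verdict came back.

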